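# Put the label printer back to work after a roll change

## Task

The label printer on the packing bench has just been given a new roll and its lid is still ajar. Push the lid down until it latches shut, then switch the printer on by pressing down the raised half of the power rocker on the console along its right-hand side, then press the large oblong feed key at the front of that console fully in, keep it in for a good two seconds so that the printer finds the label gap, and let it come up again. Only pushing is needed: do not raise the lid or press the small round cancel key, do not press the feed key before the printer is on, and leave the empty core standing on the console and the other things on the bench where they are.

Things in the scene. Friction and masses are not known exactly. Their poses are not given: they have to be found in the camera images.
- printer: Desktop label printer, light grey, 250 deep (x) by 220 wide (y) by 150 high, fixed. Origin: centre of its underside. Its x axis runs from its front (label slot, roughly facing the robot) to its back, y to its left, z up. A console 65 mm wide runs along its right (-y) side, top level and 150 mm up: front to back feed key, cancel key, loose core, rocker. The lid, 148 wide, covers the rest
- lid (a joint): Lid angle in rad: 0 shut (top level with the console), 0.3 to 0.65 ajar at the start, growing as it is raised. Hinged at the back; stiff, it stays at any angle (1 to 2 N at the front edge moves it down). At about 0.07 it meets a spring catch; some 7 to 8 N at the front edge pushes it past and it then stays below 0.015. It reaches 222 mm from hinge line to front edge
- lid_press (a point): Point on the lid's outer (top) face, mid-way across its width and 22 mm behind its front edge, to be pushed down; moves with the lid. Its z axis is the outward normal of the face
- lid_hinge (a point): Point on the lid's hinge line, mid-way across the lid, at the back of the printer. Seen from it in the printer's frame, with the lid shut, lid_press lies 200 mm forward (-x) and 10 mm up
- rocker (a joint): Angle of the power rocker in rad: 0 off (front half level, rear half raised, as at the start), 0.4 on (rear half level, front half raised). It snaps over at about 0.2 and stays; takes about 8 N near its rear end
- rocker_raised (a point): Point on the top face of the rocker's rear half, 3 mm from its rear end, the half that is raised while off; moves with the rocker. The black rocker is 40 long along the printer's x, 26 wide. This point goes down about 6.5 mm, to 5.5 mm above the console top, when switched on
- rocker_pivot (a point): The rocker's pivot, under the valley mid-way between its two halves, 154.5 mm above the bench. The pivot axis lies along the printer's y
- feed_key (a joint): Travel of the feed key in m: 0 released, 0.005 fully in (straight down). Spring return; 1.7 N starts it, 4.5 N holds it fully in
- feed_top (a point): Centre of the feed key's top face: an oblong grey key, 22 (printer's x) by 32 (y), standing 8 mm above the console near its front end. Moves with the key
- cancel_key (a joint): Travel of the cancel key in m: 0 released, 0.003 fully in. Not to be pressed
- cancel_top (a point): Centre of the top of the cancel key: small, round, 14 mm in diameter, standing 5 mm above the console, 42 mm behind the feed key. Leave alone
- core: Bystander: empty cardboard core, a tube 29 in outer diameter, 42 high, standing on the console about mid-way between the cancel key and the rocker. Origin at the centre of its underside
- label_roll: Bystander: spare roll of white labels, 100 in diameter, 100 high, standing on its flat face beside the printer. Origin at the centre of its underside
- tape_roll: Bystander: roll of brown packing tape, 100 in diameter, 48 high, lying flat beside the printer. Origin at the centre of its underside
- screw_bin: Bystander: blue plastic picking bin with bolts, 160 by 105 by 75 high, beside the back of the printer on its left. Origin at the centre of its underside
- carton: Bystander: small closed carton, 105 by 85 by 60 high, beside the back of the printer on its right. Origin at the centre of its underside
- marker: Bystander: black marker pen, 124 long, 19 thick, lying along its y axis before the printer. Origin at the middle of its underside
- scanner: Bystander: hand scanner lying on the bench before the printer on its right, 172 by 66 by 53 high. Origin near its middle, on the bench

How it is judged:
On the way, in this order (a step that is already met when the one before it is completed fails the run):
1. the lid is shut and latched (within 0.02 rad) for 0.2 s (value of joint lid below 0.02 rad), for 0.2 s.
2. the rocker is switched on (past 0.34 rad) for 0.2 s (value of joint rocker above 0.34 rad), for 0.2 s.
3. the feed key is kept in (at least 3.5 mm) for 1.8 s on end (value of joint feed_key above 0.0035 m), for 1.8 s.
At the end, for the whole second after the job is handed in: The lid is latched within 0.02 rad of shut, the rocker is on (past 0.34 rad), the feed key and the cancel key are up (within 1 mm), the core stands upright, and no bystander is more than 15 mm from where it was (value of joint lid below 0.02 rad and value of joint rocker above 0.34 rad and value of joint each of feed_key, cancel_key below 0.001 m and distance of each of core, label_roll, tape_roll, screw_bin, carton, marker, scanner from where it was at the start of the episode below 0.015 m and angle between core's own z axis and vertical below 0.2 rad); the robot touches nothing.
It fails at once if the lid is raised (past 0.75 rad) (value of joint lid above 0.75 rad).
It fails at once if the printer is switched on while the lid is not shut (value of joint rocker above 0.25 rad and value of joint lid above 0.1 rad).
It fails at once if the feed key is pressed (over 2 mm) before the printer is on (value of joint feed_key above 0.002 m and value of joint rocker below 0.2 rad).
It fails at once if the cancel key is pressed (over 1.5 mm) (value of joint cancel_key above 0.0015 m).
It fails at once if a bystander is lifted, carried or pushed away (over 20 mm), or the core is knocked over (angle between core's own z axis and vertical above 0.6 rad or distance of any of core, label_roll, tape_roll, screw_bin, carton, marker, scanner from where it was at the start of the episode above 0.02 m).
It also fails if it takes over 51 s, if anything falls off the work surface, if the arm or the gripper's body presses on something with over 40 N, if the wrist force passes 120 N, or if a joint passes its speed limit or range.

## Robot

A 6-joint arm with a two-finger parallel gripper is mounted at the origin on the work surface. World frame = base frame: x ahead of the robot, y to its left, z up, the work surface at z = 0. Lengths are in m, angles in rad, forces in N, time in s.
With the tool pointing down it reaches from about 0.4 to 0.825 m from the base axis. Payload 7 kg.
Tool frame: the origin (TCP) lies between the finger pads; the fingertips stand 11 mm ahead of it and the grasp point (between the pads) lies 8 mm behind it; z points along the fingers, y is the line along which they close (so a half turn about z gives the same grasp; the last joint's range is limited). The gripper opens to 85 mm and grips with 20 to 120 N. Pads are 22 mm wide; open, the fingers measure 114 mm over their backs; the gripper's body (76 mm by 85 mm) begins 54 mm behind the grasp point. The pads swing forward as they close: fully open they stand 13 mm farther back than shut.
Start: joints at [-0.865, 0.359, 0.012, 0, -1.224, -0.288], TCP at [0.274, -0.617, 0.242] pointing down, gripper open.
Joint ranges: [-3.07, 3.07], [-1.43, 2.12], [-1.02, 1.25], [-3.03, 1.67], [-3.05, -0], [-3.03, 3.03]. Speed limits (rad/s): [2.39, 2.39, 3.01, 3.14, 3.14, 3.14].

## Interface

Orientations are given as a unit quaternion [x, y, z, w].
In Python, from workcell import manip, imaging, nets gives the robot as it stands.
- The arm moves only by the tool send_rows, never from a script. Its argument "deltas" is a list of rows, each an object of numbers: "gripper": the opening, from 0 (shut) to 1 (fully open); "dx", "dy", "dz": the shift along the tool's x, y, z in units of 400 mm (1.0 is 400 mm); "roll": the turn about the tool's z in units of 60 degrees (1.0 is 60 degrees). A call has 1 to 12 rows; each row shifts and turns the commanded pose from where the row before left it, along the tool's axes as they then stand; what a row does not reach is not made up. A row lasts 1/10 s, in which the tool goes at most 50 mm and 8.59 degrees, less where a joint would pass 70% of its speed; a pose out of reach is approached as far as the arm can. A call with a number of a shift or a turn outside -1 to 1 is refused whole. A call with a gripper value outside its range is refused whole. The fingers move at their own pace and stop on an object; the grip force is fixed at half the most. Time passes only in rows, so rows that do not move let the fingers close. It gives the time, the measured TCP pose, the force and the opening at its end, in the units of the state.
- manip.sense(): the state, without advancing time (a new reading comes with each control period).
- imaging.read_camera(name): name is "side" or "top"; returns a dict with "color" (400x640x3 uint8, red, green, blue), "intrinsics" (3x3 intrinsics, pixels), "T" (4x4, takes a point from camera to world coordinates). Camera axes: x right, y up, looking along -z (the intrinsics and any distortion apply to the point x, -y, -z); pixel columns grow to the right and rows downward; lengths in m; the calibration is good to about 2 mm. A picture is of the moment at which its call begins. There is no depth.
- manip.sign_off(): hands the job in, once; it reports no verdict.
Trained networks look in a picture, given as the dict that the camera call returned (one of the last four; its "shot" number tells which), for a name from the list of things; names that differ only in an ending like _2 or _b are one class to them, and where a whole thing is asked for, a point or a joint stands for the part that bears it (a point fixed in the world has none). Each returns a list of dicts, best first, with "conf" (0 to 1); they miss things now and then, are a little off and sometimes report something else, mostly with a low value. They report only what shows in the picture. A call takes as long as a camera call.
- nets.find_in(picture, query): "position" ([x, y, z] in m, in world coordinates, good to about 4 mm: the middle of the surface that is visible of it).
The state is a dict: "time_s": time; "joint_pos": joint angles; "joint_vel": joint speeds; "joint_efforts": joint torques, N m; "tcp_pos": TCP position; "tool_rot": TCP orientation; "ft_force": force on the tool from outside, world axes, zero at the start; "ft_torque": the same for the moment, N m; "gripper_width": finger opening in m.
Only numpy, scipy, OpenCV 4.12 (cv2) and the standard library are available. Lean on these libraries where they do the work, as an engineer would, in place of code of your own. Each camera call takes 0.05 s, during which the arm holds its last target. There are 200 camera calls.

## Working session

There is one attempt and no reset: what is moved stays moved. The work goes in short steps, Python scripts to look and compute and a tool call to move; the robot and the scene stay as the last step left them, time stands still between calls to the robot, and variables do not carry over. Pictures are saved under pics/ and viewed, on a budget of 10 in all, crops included, one or two more only if the job needs it, and the job is handed in when it is done.

Besides the shell and the picture viewer there is one more tool, called after ">>>" as name(argument=value, ...) on one line, values as JSON. send_rows: Moves the arm, as the interface text tells. Its arguments: {"type":"object","properties":{"deltas":{"type":"array","items":{"type":"object","properties":{"gripper":{"type":"number"},"dx":{"type":"number","minimum":-1,"maximum":1},"dy":{"type":"number","minimum":-1,"maximum":1},"dz":{"type":"number","minimum":-1,"maximum":1},"roll":{"type":"number","minimum":-1,"maximum":1}}}}},"required":["deltas"]}

```bash
mkdir -p pics
cat > a.py <<'E'
from workcell import manip, imaging, nets
import cv2, numpy as np
np.set_printoptions(precision=4,suppress=True)
s=manip.sense(); print(s)
for c in ["top","side"]:
    p=imaging.read_camera(c); cv2.imwrite(f"pics/{c}0.png",p["color"][:,:,::-1])
    print(c,p["intrinsics"],p["T"],p.keys())
    for q in ["lid_press","lid_hinge","rocker_raised","rocker_pivot","feed_top","cancel_top","core","printer","label_roll","tape_roll","screw_bin","carton","marker","scanner"]:
        r=nets.find_in(p,q); print(q,[(np.round(d["position"],4),round(d["conf"],2)) for d in r[:2]])
E
python3 a.py
```

```text
{'time_s': 0.0, 'joint_pos': array([-0.8649,  0.3594,  0.0111, -0.0003, -1.2241, -0.2881]), 'joint_vel': array([-0.0012, -0.0013, -0.0006,  0.0004,  0.0005,  0.0001]), 'joint_efforts': array([ -0.0001, -58.3327,  29.3408,   6.9363,  -0.0061,  -0.    ]), 'tcp_pos': array([ 0.2737, -0.6165,  0.2414]), 'tool_rot': array([-0.2073,  0.9783,  0.0008, -0.0002]), 'ft_force': array([-0.0427, -0.3528, -0.2804]), 'ft_torque': array([-0.0096, -0.0323, -0.0197]), 'gripper_width': 0.08536647509935132}
top [[370.839    0.     321.3036]
 [  0.     370.839  192.7391]
 [  0.       0.       1.    ]] [[ 0.0185  0.982  -0.1882  0.3663]
 [-0.9998  0.0186 -0.0017  0.0667]
 [ 0.0018  0.1882  0.9821  1.0162]
 [ 0.      0.      0.      1.    ]] dict_keys(['color', 'intrinsics', 'T', 'shot'])
lid_press [(array([0.5794, 0.0091, 0.1899]), 0.95)]
lid_hinge [(array([0.5756, 0.0132, 0.1916]), 0.78), (array([0.7159, 0.1936, 0.0257]), 0.37)]
rocker_raised [(array([ 0.6748, -0.0878,  0.1531]), 0.62)]
rocker_pivot [(array([ 0.6724, -0.0893,  0.1546]), 0.69)]
feed_top []
cancel_top [(array([ 0.6707, -0.0892,  0.1568]), 
[... 1021 characters left out ...]
(array([ 0.5701, -0.2241,  0.0352]), 0.56)]
feed_top [(array([ 0.5231, -0.1062,  0.1621]), 0.46)]
cancel_top []
core [(array([ 0.6097, -0.1046,  0.1804]), 0.69)]
printer [(array([ 0.5383, -0.0674,  0.1131]), 0.78), (array([ 0.6704, -0.0942,  0.1567]), 0.42)]
label_roll [(array([0.5027, 0.1565, 0.0894]), 0.78), (array([ 0.5457, -0.0124,  0.1992]), 0.3)]
tape_roll [(array([ 0.5729, -0.2267,  0.0354]), 0.76), (array([0.3986, 0.0383, 0.0186]), 0.56)]
screw_bin [(array([0.7021, 0.2337, 0.0461]), 0.65)]
carton [(array([ 0.6755, -0.0938,  0.1557]), 0.71), (array([ 0.6967, -0.2255,  0.0523]), 0.65)]
marker [(array([0.4007, 0.04  , 0.0196]), 0.81)]
scanner [(array([ 0.4396, -0.1901,  0.0304]), 0.84)]
```

```bash
python3 -c "
import cv2
a=cv2.imread('pics/top0.png');cv2.imwrite('pics/top0c.png',cv2.resize(a[80:260,200:440],None,fx=3.3,fy=3.3,interpolation=2))
a=cv2.imread('pics/side0.png');cv2.imwrite('pics/side0c.png',cv2.resize(a[60:300,240:560],None,fx=2.5,fy=2.5,interpolation=2))"
```

```text
(no output)
```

View pics/top0c.png

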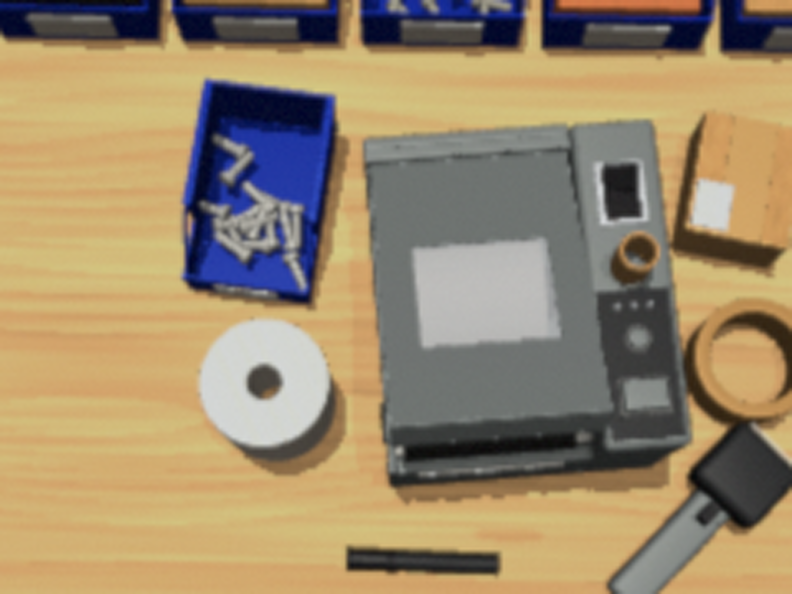

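View pics/side0c.png

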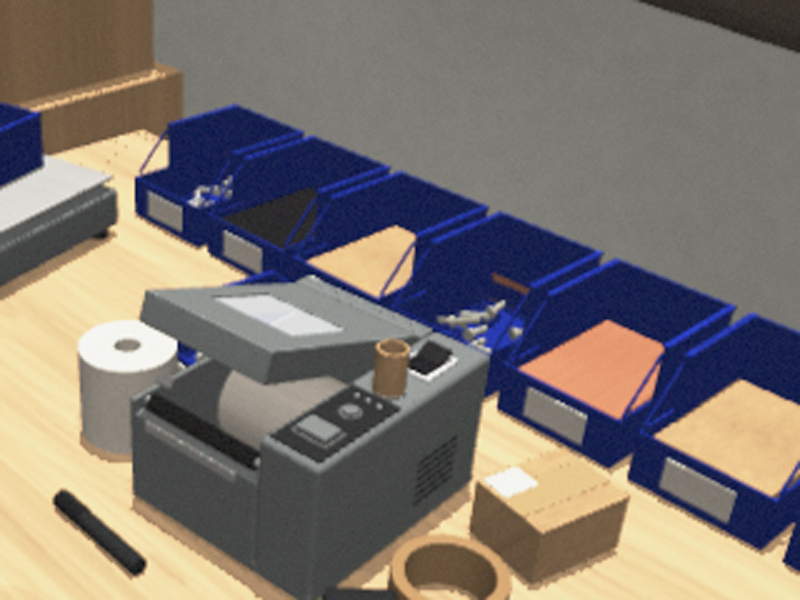

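The top crop shows the printer yawed slightly, with the lid ajar and its front edge from (388,425) to (612,412). The feed key is at (646,394), the cancel key at (638,338), the core at (637,252) and the rocker at (623,192). In the side crop the lid's front top corners are at about (145,292) and (268,352), the feed key at (320,430) and the rocker at (435,357).

```bash
cat > b.py <<'E'
import numpy as np
np.set_printoptions(precision=4,suppress=True)
C={"top":(np.array([[370.839,0,321.3036],[0,370.839,192.7391],[0,0,1]]),np.array([[.0185,.982,-.1882,.3663],[-.9998,.0186,-.0017,.0667],[.0018,.1882,.9821,1.0162]])),
"side":(np.array([[472.997,0,324.2798],[0,472.997,199.8323],[0,0,1]]),np.array([[.7591,.3276,-.5625,-.0671],[-.6508,.402,-.6441,-.6473],[.0151,.855,.5183,.7093]]))}
def ray(c,u,v):
    K,T=C[c]; 
    u,v=(200+u/3.3,80+v/3.3) if c=="top" else (240+u/2.5,60+v/2.5)
    d=np.linalg.solve(K,[u,v,1]); d=T[:,:3]@(d*[1,-1,-1]); return T[:,3],d/np.linalg.norm(d)
def pl(c,u,v,z): o,d=ray(c,u,v); return o+d*(z-o[2])/d[2]
def tri(t,s):
    A=0;b=0;R=[ray("top",*t),ray("side",*s)]
    for o,d in R: P=np.eye(3)-np.outer(d,d);A=A+P;b=b+P@o
    x=np.linalg.solve(A,b); return x,[np.linalg.norm(np.cross(x-o,d)) for o,d in R]
if __name__=="__main__":
    for n,t,s,z in [("feed",(646,394),(320,430),.158),("cancel",(638,338),(351,411),.155),("rocker",(623,192),(435,357),.157),("coretop",(637,252),(393,348),.192),("backR",(653,122),(489,351),.15)]:
        print(n,pl("top",*t,z),pl("side",*s,z))
    print("lidL",tri((388,425),(145,292)),"lidR",tri((612,412),(268,352)))
E
python3 b.py
```

```text
feed [ 0.5181 -0.107   0.158 ] [ 0.5181 -0.1137  0.158 ]
cancel [ 0.5595 -0.1026  0.155 ] [ 0.561  -0.1077  0.155 ]
rocker [ 0.6689 -0.0932  0.157 ] [ 0.6799 -0.0978  0.157 ]
coretop [ 0.6128 -0.0957  0.192 ] [ 0.6161 -0.1004  0.192 ]
backR [ 0.7269 -0.1178  0.15  ] [ 0.7362 -0.1155  0.15  ]
lidL (array([0.4848, 0.0749, 0.2169]), [np.float64(0.0012108039871590107), np.float64(0.0012108039871589382)]) lidR (array([ 0.495 , -0.072 ,  0.2211]), [np.float64(0.0006085549552986529), np.float64(0.0006085549552985301)])
```

>>> send_rows(deltas=[{"gripper":0,"dz":-0.07,"roll":0.109},{"gripper":0,"dz":-0.07,"roll":0.109},{"gripper":0,"dz":-0.07,"roll":0.109},{"gripper":0,"dx":-0.04,"dy":0.09},{"gripper":0,"dx":-0.04,"dy":0.09},{"gripper":0,"dx":-0.04,"dy":0.09},{"gripper":0,"dx":-0.04,"dy":0.09},{"gripper":0,"dx":-0.04,"dy":0.09},{"gripper":0,"dx":-0.04,"dy":0.09},{"gripper":0,"dx":-0.04,"dy":0.09},{"gripper":0,"dx":-0.04,"dy":0.09},{"gripper":0,"dx":-0.04,"dy":0.09}])

```text
$.deltas[0]: bad value
```

>>> send_rows(deltas=[{"gripper":0,"dx":-0.04,"dy":0.09},{"gripper":0,"dx":-0.04,"dy":0.09},{"gripper":0,"dx":-0.04,"dy":0.09},{"gripper":0,"dx":-0.04,"dy":0.09},{"gripper":0,"dx":-0.04,"dy":0.09},{"gripper":0},{"gripper":0}])

```text
$.deltas[0]: bad value
```

>>> send_rows(deltas=[{"dx":0,"dy":0,"dz":-0.07,"roll":0.109,"gripper":0},{"dx":0,"dy":0,"dz":-0.07,"roll":0.109,"gripper":0},{"dx":0,"dy":0,"dz":-0.07,"roll":0.109,"gripper":0},{"dx":-0.04,"dy":0.09,"dz":0,"roll":0,"gripper":0},{"dx":-0.04,"dy":0.09,"dz":0,"roll":0,"gripper":0},{"dx":-0.04,"dy":0.09,"dz":0,"roll":0,"gripper":0},{"dx":-0.04,"dy":0.09,"dz":0,"roll":0,"gripper":0},{"dx":-0.04,"dy":0.09,"dz":0,"roll":0,"gripper":0},{"dx":-0.04,"dy":0.09,"dz":0,"roll":0,"gripper":0},{"dx":-0.04,"dy":0.09,"dz":0,"roll":0,"gripper":0}])

```text
time_s: 2.5
tcp_pos: [0.3668, -0.3557, 0.3265]
tool_rot: [-0.038, 0.999, -0.0, 0.0]
ft_force: [1.1, -0.8, 0.1]
gripper_width: -0.0002
```

>>> send_rows(deltas=[{"dx":-0.04,"dy":0.087,"dz":0,"roll":0,"gripper":0},{"dx":-0.04,"dy":0.087,"dz":0,"roll":0,"gripper":0},{"dx":-0.04,"dy":0.087,"dz":0,"roll":0,"gripper":0},{"dx":-0.04,"dy":0.087,"dz":0,"roll":0,"gripper":0},{"dx":-0.04,"dy":0.087,"dz":0,"roll":0,"gripper":0},{"dx":-0.04,"dy":0.087,"dz":0,"roll":0,"gripper":0},{"dx":-0.04,"dy":0.087,"dz":0,"roll":0,"gripper":0},{"dx":-0.04,"dy":0.087,"dz":0,"roll":0,"gripper":0},{"dx":-0.04,"dy":0.087,"dz":0,"roll":0,"gripper":0},{"dx":-0.04,"dy":0.087,"dz":0,"roll":0,"gripper":0},{"dx":0,"dy":0,"dz":0,"roll":0,"gripper":0}])

```text
time_s: 3.6
tcp_pos: [0.5011, 0.0051, 0.326]
tool_rot: [-0.039, 0.999, 0.0, -0.0]
ft_force: [-0.0, -1.7, 0.0]
gripper_width: -0.0002
```

```bash
cat > snap.py <<'E'
import sys
from workcell import manip, imaging
import cv2, numpy as np
n=sys.argv[1]
for a in sys.argv[2:]:
    c,x0,y0,x1,y1=a.split(","); x0,y0,x1,y1=map(int,(x0,y0,x1,y1))
    p=imaging.read_camera(c)["color"][y0:y1,x0:x1,::-1]
    f=min(400/p.shape[1]*2,300/p.shape[0]*2); cv2.imwrite(f"pics/{n}_{c}.png",cv2.resize(p,None,fx=f,fy=f,interpolation=2))
s=manip.sense(); print(s["time_s"],s["tcp_pos"],s["ft_force"])
E
python3 snap.py s1 side,240,60,560,300
```

```text
3.65 [0.5003352  0.00361861 0.32601014] [-0.73193934 -0.31792258 -0.29847126]
```

View pics/s1_side.png

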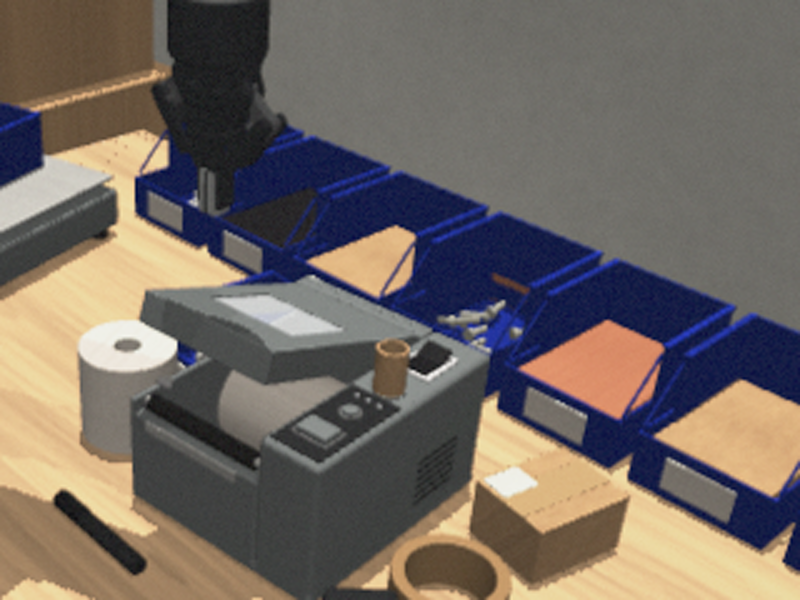

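The gripper is shut and stands above the lid's front part, with its tip at about (212,210). I'll go down onto the lid.

>>> send_rows(deltas=[{"dx":0,"dy":0,"dz":0.075,"roll":0,"gripper":0},{"dx":0,"dy":0,"dz":0.075,"roll":0,"gripper":0},{"dx":0,"dy":0,"dz":0.075,"roll":0,"gripper":0},{"dx":0,"dy":0,"dz":0.025,"roll":0,"gripper":0},{"dx":0,"dy":0,"dz":0.025,"roll":0,"gripper":0},{"dx":0,"dy":0,"dz":0.025,"roll":0,"gripper":0},{"dx":0,"dy":0,"dz":0.025,"roll":0,"gripper":0},{"dx":0,"dy":0,"dz":0.025,"roll":0,"gripper":0}])

```text
time_s: 4.45
tcp_pos: [0.5003, 0.0019, 0.1862]
tool_rot: [-0.038, 0.999, 0.0, 0.001]
ft_force: [-0.5, -0.3, 0.3]
gripper_width: 0.0
```

>>> send_rows(deltas=[{"dx":0,"dy":0,"dz":0.015,"roll":0,"gripper":0},{"dx":0,"dy":0,"dz":0.015,"roll":0,"gripper":0}])

```text
time_s: 4.65
tcp_pos: [0.5, 0.0018, 0.1741]
tool_rot: [-0.038, 0.999, -0.0, -0.0]
ft_force: [-9.2, 1.0, 27.7]
gripper_width: 0.0
```

>>> send_rows(deltas=[{"dx":0,"dy":0,"dz":0.01,"roll":0,"gripper":0},{"dx":0,"dy":0,"dz":0.01,"roll":0,"gripper":0}])

```text
time_s: 4.85
tcp_pos: [0.4997, 0.0018, 0.1665]
tool_rot: [-0.038, 0.999, -0.0, -0.0]
ft_force: [-1.9, 0.2, 3.0]
gripper_width: -0.0002
```

>>> send_rows(deltas=[{"dx":0,"dy":0,"dz":0.008,"roll":0,"gripper":0},{"dx":0,"dy":0,"dz":0.005,"roll":0,"gripper":0},{"dx":0,"dy":0,"dz":0,"roll":0,"gripper":0}])

```text
time_s: 5.15
tcp_pos: [0.5001, 0.0019, 0.1611]
tool_rot: [-0.038, 0.999, -0.0, 0.0]
ft_force: [0.1, 0.3, 0.8]
gripper_width: -0.0001
```

>>> send_rows(deltas=[{"dx":0,"dy":0,"dz":0.004,"roll":0,"gripper":0},{"dx":0,"dy":0,"dz":0.002,"roll":0,"gripper":0},{"dx":0,"dy":0,"dz":0,"roll":0,"gripper":0}])

```text
time_s: 5.45
tcp_pos: [0.5002, 0.0019, 0.1608]
tool_rot: [-0.038, 0.999, -0.0, 0.001]
ft_force: [-9.2, 1.3, 20.1]
gripper_width: -0.0005
```

>>> send_rows(deltas=[{"dx":0,"dy":0,"dz":-0.06,"roll":0,"gripper":0},{"dx":0,"dy":0,"dz":-0.09,"roll":0,"gripper":0},{"dx":0,"dy":0,"dz":-0.09,"roll":0,"gripper":0},{"dx":-0.064,"dy":-0.039,"dz":0,"roll":0,"gripper":0},{"dx":-0.064,"dy":-0.039,"dz":0,"roll":0,"gripper":0},{"dx":-0.064,"dy":-0.039,"dz":0,"roll":0,"gripper":0},{"dx":-0.064,"dy":-0.039,"dz":0,"roll":0,"gripper":0},{"dx":-0.064,"dy":-0.039,"dz":0,"roll":0,"gripper":0},{"dx":-0.064,"dy":-0.039,"dz":0,"roll":0,"gripper":0},{"dx":-0.064,"dy":-0.039,"dz":0,"roll":0,"gripper":0},{"dx":0,"dy":0,"dz":0,"roll":0,"gripper":0}])

```text
time_s: 6.55
tcp_pos: [0.689, -0.0951, 0.2526]
tool_rot: [-0.037, 0.999, -0.0, -0.001]
ft_force: [-1.2, 0.5, -0.4]
gripper_width: 0.0001
```

```bash
python3 snap.py s2 side,340,120,500,240
```

```text
6.6 [ 0.68765291 -0.09438704  0.25282012] [-1.10731951 -0.30938493  0.53435313]
```

View pics/s2_side.png

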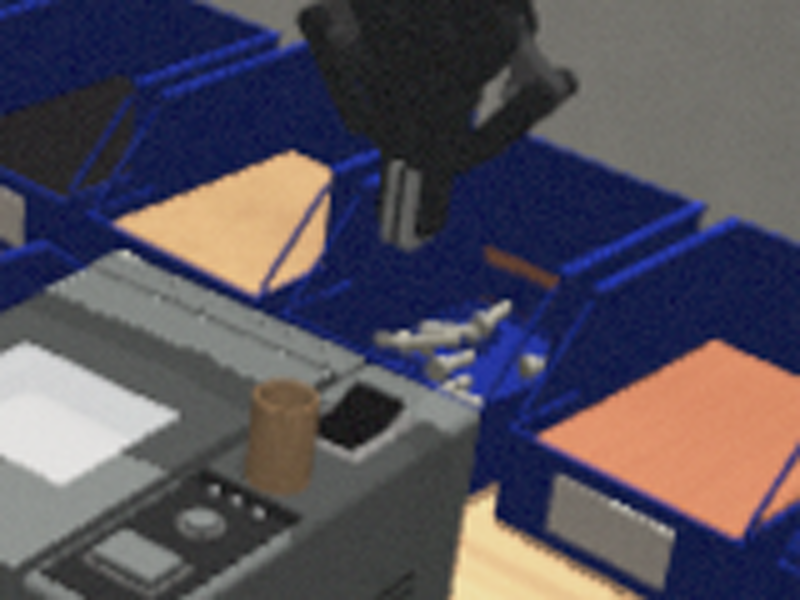

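The lid is now shut, level with the console. The rocker's raised rear edge runs from about (350,380) to (405,405) and the fingertip hangs at (402,245).

Run:
```python
from b import *
f=lambda u,v:((100+u/5)*2.5,(60+v/5)*2.5)
for n,u,v,z in [("rear edge",378,392,.163),("front edge",338,438,.1545),("feed",138,557,.158),("cancel",202,521,.155),("tip",402,245,.242),("frame R",420,404,.151),("frame front",356,460,.151)]: print(n,pl("side",*f(u,v),z))
print(pl("top",624,165,.163),pl("top",624,220,.1545),"tape/frame",pl("top",623,160,.151),pl("top",623,225,.151))
```

```text
rear edge [ 0.6893 -0.0937  0.163 ]
front edge [ 0.6565 -0.0996  0.1545]
feed [ 0.519  -0.1117  0.158 ]
cancel [ 0.5615 -0.1072  0.155 ]
tip [ 0.6835 -0.1001  0.242 ]
frame R [ 0.7126 -0.1007  0.151 ]
frame front [ 0.6533 -0.1133  0.151 ]
[ 0.6876 -0.0931  0.163 ] [ 0.6482 -0.094   0.1545] tape/frame [ 0.696  -0.0947  0.151 ] [ 0.6455 -0.0939  0.151 ]
```

>>> send_rows(deltas=[{"dx":0,"dy":0,"dz":0.06,"roll":0,"gripper":0},{"dx":0,"dy":0,"dz":0.06,"roll":0,"gripper":0},{"dx":0,"dy":0,"dz":0.06,"roll":0,"gripper":0},{"dx":0,"dy":0,"dz":0.01,"roll":0,"gripper":0},{"dx":0,"dy":0,"dz":0.006,"roll":0,"gripper":0},{"dx":0,"dy":0,"dz":0.006,"roll":0,"gripper":0}])

```text
time_s: 7.2
tcp_pos: [0.6875, -0.0933, 0.1754]
tool_rot: [-0.038, 0.999, -0.0, 0.001]
ft_force: [-0.1, 0.1, -0.5]
gripper_width: -0.0001
```

>>> send_rows(deltas=[{"dx":0,"dy":0,"dz":0.005,"roll":0,"gripper":0},{"dx":0,"dy":0,"dz":0.005,"roll":0,"gripper":0}])

```text
time_s: 7.4
tcp_pos: [0.6882, -0.0934, 0.1725]
tool_rot: [-0.038, 0.999, -0.0, 0.002]
ft_force: [0.6, 1.5, 3.8]
gripper_width: -0.0
```

>>> send_rows(deltas=[{"dx":0,"dy":0,"dz":0.004,"roll":0,"gripper":0},{"dx":0,"dy":0,"dz":0,"roll":0,"gripper":0}])

```text
time_s: 7.6
tcp_pos: [0.6871, -0.0935, 0.1689]
tool_rot: [-0.038, 0.999, 0.0, 0.001]
ft_force: [-0.3, 0.1, -0.5]
gripper_width: 0.0004
```

>>> send_rows(deltas=[{"dx":0,"dy":0,"dz":0.005,"roll":0,"gripper":0},{"dx":0,"dy":0,"dz":0.002,"roll":0,"gripper":0},{"dx":0,"dy":0,"dz":0,"roll":0,"gripper":0}])

```text
time_s: 7.9
tcp_pos: [0.6867, -0.0936, 0.1665]
tool_rot: [-0.038, 0.999, -0.0, 0.0]
ft_force: [-2.3, 1.5, 6.8]
gripper_width: -0.0004
```

>>> send_rows(deltas=[{"dx":0,"dy":0,"dz":-0.05,"roll":0,"gripper":0},{"dx":0,"dy":0,"dz":-0.08,"roll":0,"gripper":0},{"dx":0,"dy":0,"dz":-0.08,"roll":0,"gripper":0},{"dx":0.07,"dy":-0.002,"dz":0,"roll":0,"gripper":0},{"dx":0.07,"dy":-0.002,"dz":0,"roll":0,"gripper":0},{"dx":0.07,"dy":-0.002,"dz":0,"roll":0,"gripper":0},{"dx":0.07,"dy":-0.002,"dz":0,"roll":0,"gripper":0},{"dx":0.07,"dy":-0.002,"dz":0,"roll":0,"gripper":0},{"dx":0.07,"dy":-0.001,"dz":0,"roll":0,"gripper":0},{"dx":0.01,"dy":0,"dz":0,"roll":0,"gripper":0},{"dx":0,"dy":0,"dz":0,"roll":0,"gripper":0}])

```text
time_s: 9.0
tcp_pos: [0.5151, -0.111, 0.25]
tool_rot: [-0.038, 0.999, 0.0, 0.0]
ft_force: [0.4, 0.6, 0.0]
gripper_width: -0.0002
```

```bash
python3 snap.py s3 side,340,120,500,240
```

```text
9.05 [ 0.51587353 -0.1109082   0.24978408] [1.08415361 0.1011261  0.09050857]
```

View pics/s3_side.png

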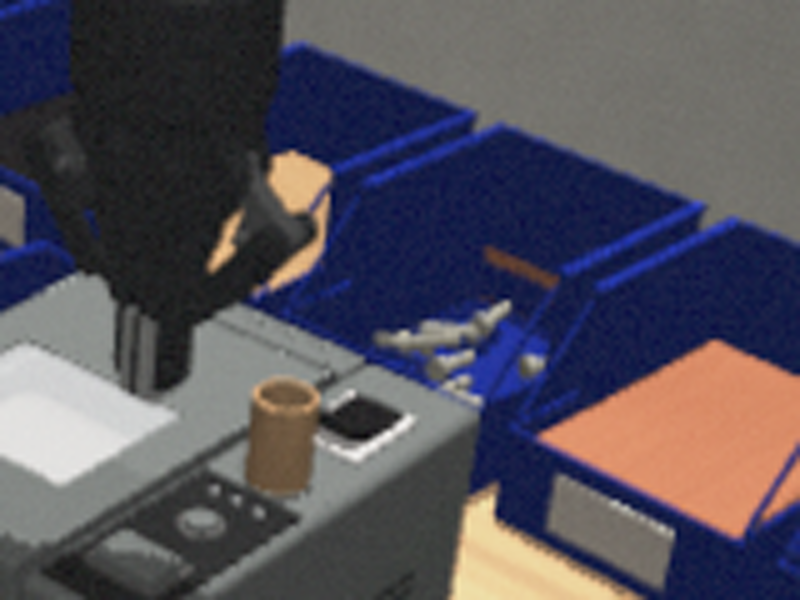

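The rocker has flipped: its rear is now level, with the white frame visible behind it at (380,400). The core is upright at (283,435). Next I'll press the feed key.

>>> send_rows(deltas=[{"dx":0,"dy":0,"dz":0.06,"roll":0,"gripper":0},{"dx":0,"dy":0,"dz":0.06,"roll":0,"gripper":0},{"dx":0,"dy":0,"dz":0.06,"roll":0,"gripper":0},{"dx":0,"dy":0,"dz":0.01,"roll":0,"gripper":0},{"dx":0,"dy":0,"dz":0.01,"roll":0,"gripper":0},{"dx":0,"dy":0,"dz":0.01,"roll":0,"gripper":0},{"dx":0,"dy":0,"dz":0.005,"roll":0,"gripper":0},{"dx":0,"dy":0,"dz":0,"roll":0,"gripper":0}])

```text
time_s: 9.85
tcp_pos: [0.5165, -0.1109, 0.1645]
tool_rot: [-0.038, 0.999, -0.0, 0.001]
ft_force: [-1.6, -0.3, 3.8]
gripper_width: -0.0001
```

>>> send_rows(deltas=[{"dx":0,"dy":0,"dz":0.002,"roll":0,"gripper":0},{"dx":0,"dy":0,"dz":0,"roll":0,"gripper":0},{"dx":0,"dy":0,"dz":0,"roll":0,"gripper":0}])

```text
time_s: 10.15
tcp_pos: [0.5165, -0.1109, 0.164]
tool_rot: [-0.038, 0.999, -0.0, 0.001]
ft_force: [-1.2, -0.0, 7.9]
gripper_width: -0.0004
```

>>> send_rows(deltas=[{"dx":0,"dy":0,"dz":0,"roll":0,"gripper":0},{"dx":0,"dy":0,"dz":0,"roll":0,"gripper":0},{"dx":0,"dy":0,"dz":0,"roll":0,"gripper":0},{"dx":0,"dy":0,"dz":0,"roll":0,"gripper":0},{"dx":0,"dy":0,"dz":0,"roll":0,"gripper":0},{"dx":0,"dy":0,"dz":0,"roll":0,"gripper":0},{"dx":0,"dy":0,"dz":0,"roll":0,"gripper":0},{"dx":0,"dy":0,"dz":0,"roll":0,"gripper":0},{"dx":0,"dy":0,"dz":0,"roll":0,"gripper":0},{"dx":0,"dy":0,"dz":0,"roll":0,"gripper":0},{"dx":0,"dy":0,"dz":0,"roll":0,"gripper":0},{"dx":0,"dy":0,"dz":0,"roll":0,"gripper":0}])

```text
time_s: 11.35
tcp_pos: [0.5165, -0.1109, 0.1641]
tool_rot: [-0.038, 0.999, -0.0, 0.001]
ft_force: [-0.5, -0.2, 7.1]
gripper_width: 0.0003
```

>>> send_rows(deltas=[{"dx":0,"dy":0,"dz":0,"roll":0,"gripper":0},{"dx":0,"dy":0,"dz":0,"roll":0,"gripper":0},{"dx":0,"dy":0,"dz":0,"roll":0,"gripper":0},{"dx":0,"dy":0,"dz":0,"roll":0,"gripper":0},{"dx":0,"dy":0,"dz":0,"roll":0,"gripper":0},{"dx":0,"dy":0,"dz":0,"roll":0,"gripper":0},{"dx":0,"dy":0,"dz":0,"roll":0,"gripper":0},{"dx":0,"dy":0,"dz":0,"roll":0,"gripper":0},{"dx":0,"dy":0,"dz":0,"roll":0,"gripper":0},{"dx":0,"dy":0,"dz":0,"roll":0,"gripper":0},{"dx":0,"dy":0,"dz":0,"roll":0,"gripper":0},{"dx":0,"dy":0,"dz":0,"roll":0,"gripper":0}])

```text
time_s: 12.55
tcp_pos: [0.5165, -0.1109, 0.164]
tool_rot: [-0.038, 0.999, -0.0, 0.001]
ft_force: [-1.0, -0.1, 8.4]
gripper_width: 0.0
```

>>> send_rows(deltas=[{"dx":0,"dy":0,"dz":-0.03,"roll":0,"gripper":0},{"dx":0,"dy":0,"dz":-0.08,"roll":0,"gripper":0},{"dx":0,"dy":0,"dz":-0.1,"roll":0,"gripper":0},{"dx":0,"dy":0,"dz":-0.1,"roll":0,"gripper":0},{"dx":0,"dy":0,"dz":-0.1,"roll":0,"gripper":0},{"dx":0,"dy":0,"dz":0,"roll":0,"gripper":0},{"dx":0,"dy":0,"dz":0,"roll":0,"gripper":0}])

```text
time_s: 13.25
tcp_pos: [0.5157, -0.1107, 0.3281]
tool_rot: [-0.038, 0.999, 0.0, 0.001]
ft_force: [-0.1, -0.8, -1.0]
gripper_width: -0.0003
```

```bash
python3 snap.py s4 side,240,60,560,300
```

```text
13.3 [ 0.51520422 -0.11071451  0.3268128 ] [ 0.45226884  0.04525504 -0.67631584]
```

View pics/s4_side.png

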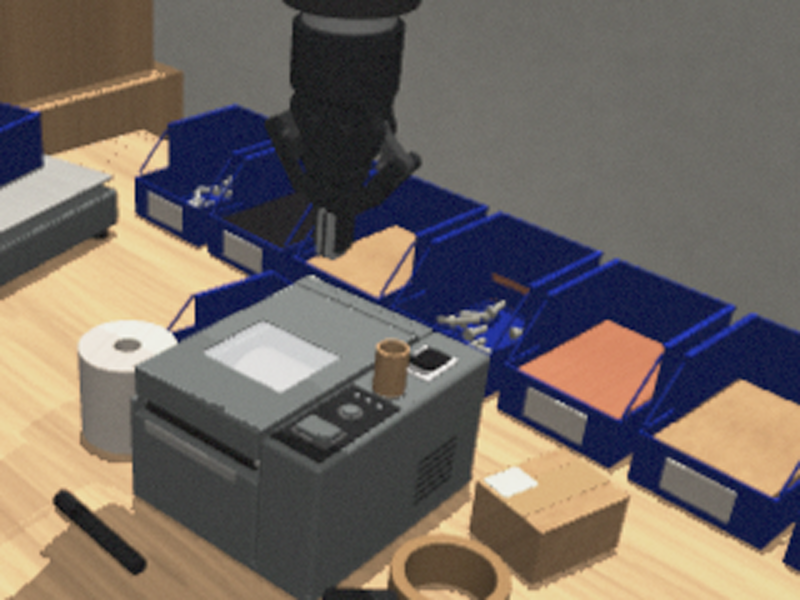

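The lid is shut, the rocker is on at (435,358), the feed key is up at (320,430), and the core and the other things in view are where they were. The gripper is clear, so I'm handing in.

```bash
python3 -c "
from workcell import manip
print(manip.sign_off())"
```

```text
the job is handed in; nothing more can be done
None
```

All three steps were carried out in order and the job was handed in at about 13.3 s; no verdict was reported.

- **Lid:** I pushed it down with the shut fingers until it passed the catch and bottomed. The force peaked at about 28 N as it went through the catch and read 20 N at the stop.
- **Rocker:** I pressed its rear half until it snapped over and bottomed, with the tip about 5.5 mm above the console, as expected for on.
- **Feed key:** I held it fully in for about 2.4 s at 7 to 8 N with the height steady, then let it go.

The last side picture shows the lid flush, the rocker flipped, the feed key up and the core upright. The other things in view are where they were, and the arm is clear of everything. The scanner is mostly outside that crop and the bin is mostly hidden behind the printer, so I did not check those two at the end, but the arm stayed well above them. No check failed, though I had no direct joint readings and judged the states from the pictures, tool height and force.

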